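# Make up two fitting kits

### The job

Make up two kits from the stock standing in front of the two trays, one part to a compartment, flat on the tray floor and the same way up as it stood: in the three-compartment tray, from left to right as the robot sees it, the large bronze bush, the smallest ring and the V block; in the two-compartment tray the largest ring on the left and the small steel bush on the right. Leave the middle-sized ring, the tape roll and the oil bottle where they are.

Things in the scene. Friction and masses are not known exactly. Their poses are not given: they have to be found in the camera images.
- tray_three: Three-compartment wooden kit tray, 128 (its x) x 238 (its y) mm, fixed to the bench, with three open compartments side by side along its y axis, each 120 mm in x by 74 mm in y inside, centred at x = 0 and y = -78, 0, +78 mm; +y is the robot's left. Floor top 4 mm above its underside; rims and dividers 4 mm thick, their tops 12 mm above the underside. A thin steel card plate is on its -x rim. Origin: centre of the underside, on the bench; z up.
- tray_two: Two-compartment wooden kit tray, 128 (its x) x 160 (its y) mm, fixed to the bench, with two open compartments side by side along its y axis, each 120 mm in x by 74 mm in y inside, centred at x = 0 and y = -39, +39 mm; +y is the robot's left. Floor top 4 mm above its underside; rims and dividers 4 mm thick, their tops 12 mm above the underside. A thin steel card plate is on its -x rim. Origin: centre of the underside, on the bench; z up.
- large_bush: Large bush: turned bronze-brown stepped bush standing on end, 34 mm across, 30 mm high, narrower at the top; grip across the outside, low, below the step. Origin: centre of its underside; z up.
- small_bush: Small bush: grey steel stepped bush standing on end, 26 mm across, 22 mm high, narrower at the top; grip across the outside, low, below the step. Origin: centre of its underside; z up.
- large_ring: Largest of three similar turned grey steel rings lying flat: 52 mm across, 18 mm high. Grip across the outside. Origin: centre of its underside; z up.
- middle_ring: Middle-sized of the three rings: 44 mm across, 18 mm high, lying flat. Not wanted in either kit; stays where it is. Origin: centre of its underside; z up.
- small_ring: Smallest of the three rings: 36 mm across, 18 mm high, lying flat. Grip across the outside. Origin: centre of its underside; z up.
- v_block: The V block in front of the trays (not the pieces by the vice): grey steel, 40 (its x) x 35 (its y) x 30 mm high, vee opening upward; grip across the 35 mm side, that is along its y. Origin: centre of its underside; z up.
- tape_roll: Roll of masking tape lying flat to the left of the trays, 100 mm across, 25 mm high; a bystander. Origin: centre of its underside; z up.
- oil_bottle: Yellow oil bottle with a red spout, standing to the right, 43 mm across, 118 mm high; a bystander. Origin: centre of its underside; z up.
Not all that is in view belongs to the job. Several things have the shape of the v_block; the one meant has the colours described above. Leave any purple look-alike of the middle_ring alone.

How it is judged:
At the end, for the whole second after the job is handed in: Each kit's parts in its own tray, each in its stated compartment, underside within 3 mm of the tray floor, within 0.12 rad of upright, at rest (under 0.02 m/s). Middle ring, tape roll and oil bottle within 20 mm of their starts and upright (ring 0.12 rad, others 0.2 rad) (x of large_bush in the frame of tray_three between -0.06 and 0.06 m and y of large_bush in the frame of tray_three between 0.041 and 0.115 m and x of small_ring in the frame of tray_three between -0.06 and 0.06 m and y of small_ring in the frame of tray_three between -0.037 and 0.037 m and x of v_block in the frame of tray_three between -0.06 and 0.06 m and y of v_block in the frame of tray_three between -0.115 and -0.041 m and x of large_ring in the frame of tray_two between -0.06 and 0.06 m and y of large_ring in the frame of tray_two between 0.002 and 0.076 m and x of small_bush in the frame of tray_two between -0.06 and 0.06 m and y of small_bush in the frame of tray_two between -0.076 and -0.002 m and z of large_bush in the frame of tray_three between 0.001 and 0.007 m and angle between each of large_bush, small_ring, v_block, large_ring, small_bush, middle_ring's own z axis and vertical below 0.12 rad and linear speed of each of large_bush, small_ring, v_block, large_ring, small_bush below 0.02 m/s and z of small_ring in the frame of tray_three between 0.001 and 0.007 m and z of v_block in the frame of tray_three between 0.001 and 0.007 m and z of large_ring in the frame of tray_two between 0.001 and 0.007 m and z of small_bush in the frame of tray_two between 0.001 and 0.007 m and distance of each of middle_ring, tape_roll, oil_bottle from where it was at the start of the episode below 0.02 m and angle between each of tape_roll, oil_bottle's own z axis and vertical below 0.2 rad); the robot touches nothing.
It fails at once if the middle ring is moved by more than 20 mm (distance of middle_ring from where it was at the start of the episode above 0.02 m).
It fails at once if the tape roll or the oil bottle is moved by more than 20 mm or tipped by more than 0.2 rad (distance of any of tape_roll, oil_bottle from where it was at the start of the episode above 0.02 m or angle between any of tape_roll, oil_bottle's own z axis and vertical above 0.2 rad).
It also fails if it takes over 128 s, if anything falls off the work surface, if the arm or the gripper's body presses on something with over 40 N, if the wrist force passes 120 N, or if a joint passes its speed limit or range.

### The arm

A 6-joint arm with a two-finger parallel gripper is mounted at the origin on a cart in front of the work surface, level with it; the furniture and walls round the work are solid. World frame = base frame: x ahead of the robot, y to its left, z up, the work surface at z = 0. Lengths are in m, angles in rad, forces in N, time in s.
With the tool pointing down it reaches from about 0.425 to 0.95 m from the base axis. Payload 3.5 kg.
Tool frame: the origin (TCP) lies on the centre line of the jaws, within the pads' length; the fingertips stand 14 mm ahead of it and the grasp point (between the pads) lies 5 mm behind it (ctrl.finger_overhang is the distance from the TCP to the fingertips, in m); z points along the fingers, y is the line along which they close (so a half turn about z gives the same grasp; the last joint's range is limited). The gripper opens to 85 mm and grips with 20 to 120 N. Pads are 22 mm wide; open, the fingers measure 114 mm over their backs; the gripper's body (76 mm by 85 mm) begins 54 mm behind the grasp point. The pads swing forward as they close: fully open they stand 13 mm farther back than shut.
Start: joints at [1.101, 0.286, 1.577, -0, 1.279, -0.15], TCP at [0.212, 0.641, 0.245] pointing down, gripper open.
Joint ranges: [-2.77, 2.77], [-0.9, 2.22], [0.21, 2.48], [-1.53, 4.67], [0.24, 2.81], [-2.84, 2.84]. Speed limits (rad/s): [2.79, 2.79, 3.14, 3.14, 3.14, 3.14].

### API

Orientations are given as a unit quaternion [x, y, z, w].
In Python, from plant import ctrl gives the robot as it stands.
- The arm moves only by the tool send_rows, never from a script. Its argument "moves" is text: rows parted by semicolons, each of 7 numbers parted by spaces: the turn, a rotation vector about the tool's x, y, z in units of 360 degrees (1.0 is 360 degrees), then the shift along the tool's x, y, z in units of 20 cm (1.0 is 20 cm), then the gripper's target within -1 to 1 (fully open at 1, half-way at 0, shut at -1). A call has 1 to 12 rows; each row is the pose to reach, as a shift and turn from the pose commanded when the call began, along the tool's axes at that moment, turning the shorter way round; what a row does not reach only later rows make up. A row lasts 1/8 s, in which the tool goes at most 62.5 mm and 10.7 degrees, less where a joint would pass 70% of its speed; a pose out of reach is approached as far as the arm can. A call with a number of a shift or a turn outside -1 to 1 is refused whole. A call with a gripper value outside its range is refused whole. The fingers move at their own pace and stop on an object; "newtons" is the grip in N (left out, the last holds). Time passes only in rows, so rows that repeat a pose let the fingers close. It gives the time, the measured TCP pose, the force, the opening and the grip force at its end, in the units of the state.
- ctrl.get_state(): the state, without advancing time (a new reading comes with each control period).
- ctrl.read_camera(name): name is "scene" or "top"; returns a dict with "image" (384x512x3 uint8, red, green, blue), "fovy" (degrees; the focal length in pixels is half the picture's height over the tangent of half this angle, whatever the lens; pixels are square), "cx", "cy" (the principal point, pixels), "distortion" ([k1, k2, p1, p2, k3] as OpenCV has them; the pictures are not rectified), "extrinsics" (4x4, takes a point from camera to world coordinates). Camera axes: x right, y up, looking along -z (the intrinsics and any distortion apply to the point x, -y, -z); pixel columns grow to the right and rows downward; lengths in m; the calibration is good to about 2 mm. A picture is of the moment at which its call begins. There is no depth.
- ctrl.sign_off(): hands the job in; it is judged then, once.
The state is a dict: "time": time; "qpos": joint angles; "dq": joint speeds; "joint_efforts": joint torques, N m; "eef_pos": TCP position; "tcp_rot": TCP orientation; "contact_force": force on the tool from outside, world axes, zero at the start; "wrist_torque": the same for the moment, N m; "opening": opening from 0.0 (shut) to 1.0 (fully open); "finger_force": force on a finger pad.
Only numpy, scipy, OpenCV 4.12 (cv2) and the standard library are available. Lean on these libraries where they do the work, as an engineer would, in place of code of your own. Each camera call takes 0.05 s, during which the arm holds its last target. There are 200 camera calls.

## Working session

There is one attempt and no reset: what is moved stays moved. The work goes in short steps, Python scripts to look and compute and a tool call to move; the robot and the scene stay as the last step left them, time stands still between calls to the robot, and variables do not carry over. Pictures are saved under pics/ and viewed, at most 14 in all, crops included, and the job is handed in when it is done.

Besides the shell and the picture viewer there is one more tool, called after ">>>" as name(argument=value, ...), one argument or row to a line, values as JSON. send_rows: Moves the arm, as the interface text tells. Its arguments: {"type":"object","properties":{"moves":{"type":"string"},"newtons":{"type":"number"}},"required":["moves"]}

```bash
ls && mkdir -p pics
cat > h.py <<'E'
import numpy as np, cv2
from plant import ctrl
def look(name,fn=None):
    c=ctrl.read_camera(name)
    if fn: cv2.imwrite(fn,c["image"][:,:,::-1])
    return c
def K(c):
    f=192/np.tan(np.radians(c["fovy"])/2)
    return np.array([[f,0,c["cx"]],[0,f,c["cy"]],[0,0,1.]])
def px2w(c,pts,z):
    p=np.array(pts,float).reshape(-1,1,2)
    n=cv2.undistortPoints(p,K(c),np.array(c["distortion"])).reshape(-1,2)
    T=np.array(c["extrinsics"]); d=np.c_[n[:,0],-n[:,1],-np.ones(len(n))]@T[:3,:3].T
    o=T[:3,3]; return o+d*((np.array(z)-o[2])/d[:,2])[:,None] if np.ndim(z) else o+d*((z-o[2])/d[:,2])[:,None]
def w2px(c,P):
    T=np.linalg.inv(np.array(c["extrinsics"])); q=np.array(P,float).reshape(-1,3)@T[:3,:3].T+T[:3,3]
    q=q*[1,-1,-1]
    return cv2.projectPoints(q,np.zeros(3),np.zeros(3),K(c),np.array(c["distortion"]))[0].reshape(-1,2)
E
python3 - <<'E'
from h import *
for n in("scene","top"):
    c=look(n,f"pics/{n}0.png"); print(n,c["fovy"],c["cx"],c["cy"],c["distortion"],np.round(c["extrinsics"],3).tolist())
s=ctrl.get_state();print(s)
E
```

```text
pics
scene 47.678724497122936 261.6804820975971 198.51666311807543 [-0.00894196  0.          0.          0.          0.        ] [[-0.458, 0.503, -0.733, -0.454], [-0.889, -0.261, 0.376, 0.528], [-0.002, 0.824, 0.567, 0.803], [0.0, 0.0, 0.0, 1.0]]
top 44.05891341647661 250.75226843198092 203.19057485126706 [-0.08422098  0.          0.          0.          0.        ] [[-0.027, 0.989, -0.145, 0.279], [-1.0, -0.027, -0.001, 0.024], [-0.005, 0.145, 0.989, 1.761], [0.0, 0.0, 0.0, 1.0]]
{'time': 0.1, 'qpos': array([ 1.10103121e+00,  2.87098546e-01,  1.57800754e+00,  2.43217853e-06,
        1.27857613e+00, -1.49959068e-01]), 'dq': array([ 0.00191444, -0.00143632, -0.00463134,  0.00080336,  0.00085367,
       -0.00026633]), 'joint_efforts': array([ 1.21856774e-03, -4.07297587e+01, -2.93698364e+01, -1.49353618e-04,
        3.43842716e-03,  4.61026417e-07]), 'eef_pos': array([0.21190222, 0.64029866, 0.24408363]), 'tcp_rot': array([ 1.59222728e-01,  9.87242134e-01, -9.94666960e-04, -3.19690327e-04]), 'contact_force': array([-0.24018671,  0.63692291, -0.40990832]), 'wrist_torque': array([ 0.00779061, -0.04833294, -0.03302215]), 'finger_force': 0.0, 'opening': 1.0027765767644985}
```

Run:
```python
import cv2
i=cv2.imread("pics/top0.png");cv2.imwrite("pics/top0b.png",cv2.resize(i,(768,576),interpolation=cv2.INTER_CUBIC))
```

```text
(no output)
```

View pics/top0b.png

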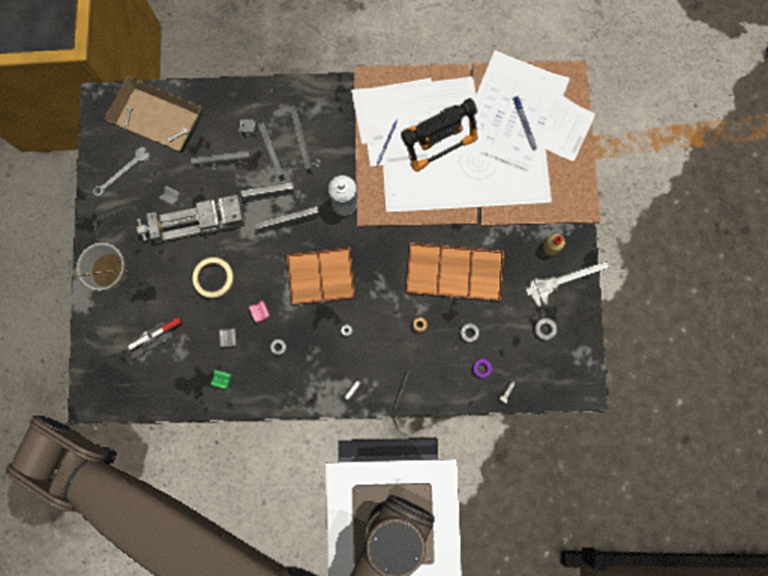

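View pics/scene0.png

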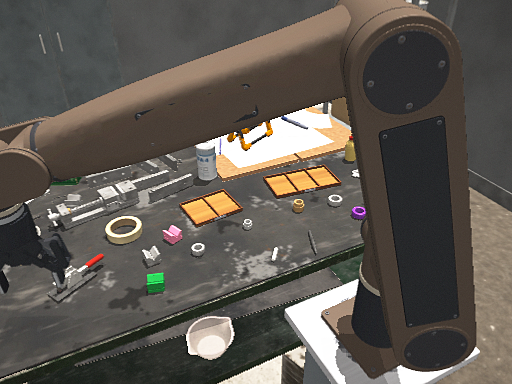

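The top view (scaled 1.5×) shows:
- **Rings:** about (278,346), (470,332) and (545,328), with a purple decoy at (483,368).
- **Bushes:** small bush at (346,329), bronze bush at (419,324).
- **V blocks:** the grey one is at (227,337); the green and pink ones are decoys.
- **Trays:** at (321,276) and (455,271).
- **Bystanders:** tape at (212,278), bottle at (555,243).

Next I'll measure the positions.

```bash
cat > m.py <<'E'
from h import *
c=look("top"); im=c["image"].astype(float)
def blob(u,v,r,z,mode="v",thr=None):
    u,v=u/1.5,v/1.5
    x0,y0=int(u-r),int(v-r); p=im[y0:y0+2*r+1,x0:x0+2*r+1]
    w=np.max(p,2)
    t=thr or (np.percentile(w,20)+np.percentile(w,97))/2
    m=(w>t).astype(np.uint8)
    n,l,s,ce=cv2.connectedComponentsWithStats(m,connectivity=8)
    k=1+np.argmax(s[1:,4]); m=(l==k).astype(np.uint8)
    cn=max(cv2.findContours(m,cv2.RETR_EXTERNAL,cv2.CHAIN_APPROX_NONE)[0],key=len)
    f=np.zeros_like(m); cv2.drawContours(f,[cn],-1,1,-1)
    M=cv2.moments(f,True); q=[x0+M["m10"]/M["m00"],y0+M["m01"]/M["m00"]]
    P=px2w(c,[q],z)[0]
    g=px2w(c,[[q[0]-.5,q[1]],[q[0]+.5,q[1]]],z); sc=np.linalg.norm(g[1]-g[0])
    return q,P,2*np.sqrt(f.sum()/np.pi)*sc*1000,cv2.minAreaRect(cn)
if __name__=="__main__":
  for n,u,v,r,z in [("ringA",278,346,9,.018),("ringB",470,332,11,.018),("ringC",545,328,12,.018),("sbush",346,329,8,.015),("lbush",419,324,9,.02),("vblk",227,337,10,.03),("tape",212,278,19,.02),("bottle",555,243,11,.06),("purple",483,368,10,.018)]:
    q,P,d,mr=blob(u,v,r,z); print(n,np.round(q,1),np.round(P,4),round(d,1),np.round(mr[1],1),round(mr[2],1))
  for n,u,v,z in [("t2",321,276,.012),("t3",455,271,.012)]:
    u,v=u/1.5,v/1.5; x0,y0=int(u-45),int(v-32); p=im[y0:y0+65,x0:x0+91]
    m=((p[...,0]-p[...,2]>60)).astype(np.uint8); m=cv2.morphologyEx(m,cv2.MORPH_CLOSE,np.ones((5,5)))
    nn,l,s,ce=cv2.connectedComponentsWithStats(m); 
    k=l[32,43]or 1+np.argmax(s[1:,4]); cn=max(cv2.findContours((l==k).astype(np.uint8),cv2.RETR_EXTERNAL,cv2.CHAIN_APPROX_NONE)[0],key=len)
    b=cv2.boxPoints(cv2.minAreaRect(cn))+[x0,y0]; P=px2w(c,b,z); print(n,np.round(P.mean(0),4),np.round(P[:,:2],3).tolist())
  for k,(u0,u1) in enumerate([(140,262),(262,384)]):
    cv2.imwrite(f"pics/crop{k}.png",cv2.resize(c["image"][155:262,u0:u1,::-1],None,fx=5.5,fy=5.5,interpolation=cv2.INTER_CUBIC))
E
python3 m.py
```

```text
ringA [185.  230.7] [0.4387 0.2712 0.018 ] 37.2 [9.4 9.4] 26.6
ringB [312.8 221.4] [ 0.4604 -0.2018  0.018 ] 43.8 [11.3 10.6] 45.0
ringC [363.8 218.8] [ 0.4646 -0.3916  0.018 ] 52.0 [13.4 12.7] 45.0
sbush [230.7 219.7] [0.4755 0.1017 0.015 ] 26.8 [6.3 6.7] 63.4
lbush [279.6 215.7] [ 0.4848 -0.0794  0.02  ] 32.6 [8. 8.] 90.0
vblk [151.3 224.6] [0.4632 0.3938 0.03  ] 44.5 [11. 10.] 90.0
tape [141.3 184.5] [0.6166 0.4343 0.02  ] 101.1 [25. 26.] 90.0
bottle [371.4 160.4] [ 0.6758 -0.4238  0.06  ] 36.9 [10.3  9.4] 63.4
purple [321.2 245. ] [ 0.3724 -0.2289  0.018 ] 44.8 [11.3 11.3] 45.0
t2 [0.6136 0.1647 0.012 ] [[0.67, 0.249], [0.683, 0.092], [0.557, 0.081], [0.544, 0.237]]
t3 [ 0.6152 -0.1724  0.012 ] [[0.565, -0.048], [0.691, -0.062], [0.665, -0.298], [0.54, -0.281]]
```

View pics/crop0.png

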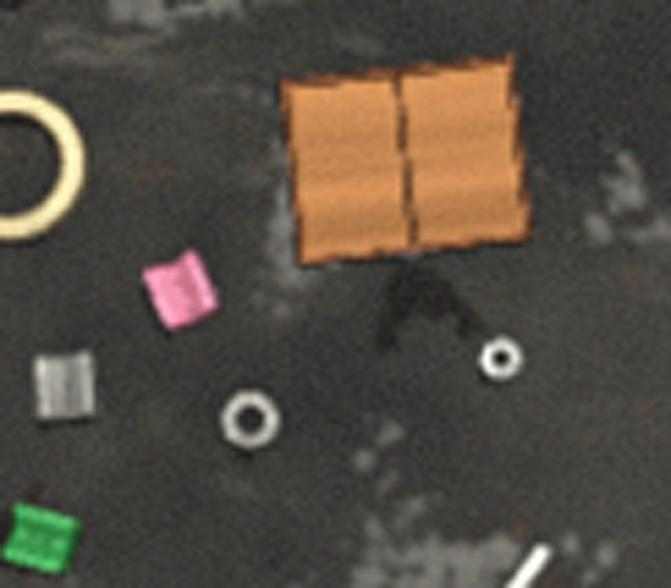

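View pics/crop1.png

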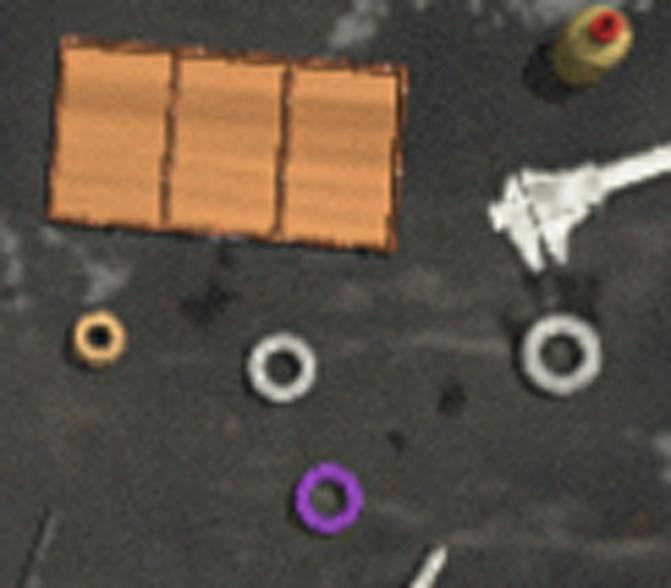

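```bash
cat > go.py <<'E'
# usage: go.py "x y z phi_deg" ... : rows (turn, shift) from the present pose; tool down, tool x at world angle phi
import sys; from h import *; from scipy.spatial.transform import Rotation as R
s=ctrl.get_state(); p=s["eef_pos"]; R0=R.from_quat(s["tcp_rot"])
print("now",np.round(p,4),"phi",round(np.degrees(np.arctan2(*R0.as_matrix()[[1,0],0])),1),"t",round(s["time"],2),"open",round(s["opening"],3),"ff",round(s["finger_force"],1),"F",np.round(s["contact_force"],1),"q6",round(s["qpos"][5],2))
for a in sys.argv[1:]:
    x,y,z,f=map(float,a.split()); f=np.radians(f)
    M=np.array([[np.cos(f),np.sin(f),0],[np.sin(f),-np.cos(f),0],[0,0,-1]])
    print(np.round((R0.inv()*R.from_matrix(M)).as_rotvec()/2/np.pi,4),np.round(R0.inv().apply(np.array([x,y,z])-p)/.2,3))
E
python3 go.py "0.34 0.52 0.2 172" "0.4645 0.3965 0.12 183"; python3 -c "
from plant import ctrl; print(ctrl.finger_overhang)"
```

```text
now [0.2119 0.6404 0.2442] phi 161.7 t 0.15 open 0.999 ff 0.0 F [0.  0.4 0.1] q6 -0.15
[-0.0003 -0.0001 -0.0287] [-0.797 -0.37   0.222]
[-0.0003 -0.0001 -0.0592] [-1.582 -0.759  0.622]
0.014
```

>>> send_rows(
  moves="0 0 -0.029 -0.797 -0.37 0.222 1;0 0 -0.029 -0.797 -0.37 0.222 1;0 0 -0.029 -0.797 -0.37 0.222 1;0 0 -0.029 -0.797 -0.37 0.222 1;0 0 -0.029 -0.797 -0.37 0.222 1",
  newtons=40,
)

```text
time: 0.78
eef_pos: [0.3401, 0.5206, 0.201]
tcp_rot: [0.069, 0.998, 0.0, -0.0]
contact_force: [0.0, -0.3, 0.5]
opening: 0.999
finger_force: 0.0
```

```bash
python3 go.py "0.4645 0.3965 0.12 183"
```

```text
now [0.3401 0.5206 0.201 ] phi 172.1 t 0.78 open 0.999 ff 0.0 F [ 0.  -0.3  0.5] q6 -0.6
[ 0.0001 -0.0001 -0.0303] [-0.702 -0.529  0.404]
```

>>> send_rows(
  moves="0 0 -0.03 -0.702 -0.529 0.404 1;0 0 -0.03 -0.702 -0.529 0.404 1;0 0 -0.03 -0.702 -0.529 0.404 1;0 0 -0.03 -0.702 -0.529 0.404 1;0 0 -0.03 -0.702 -0.529 0.404 1",
)

```text
time: 1.4
eef_pos: [0.4645, 0.3975, 0.1205]
tcp_rot: [-0.026, 1.0, 0.0, 0.0]
contact_force: [-0.8, 0.2, -0.0]
opening: 1.0
finger_force: 0.0
```

```bash
python3 - <<'E'
from h import *
c=look("scene"); t=look("top")
cv2.imwrite("pics/s1.png",cv2.resize(c["image"][180:330,60:270,::-1],None,fx=3.5,fy=3.5,interpolation=cv2.INTER_CUBIC))
P=[[.4645,.3965,.0],[.4395,.2725,.018],[.476,.102,.02]]
print(np.round((w2px(c,P)-[60,180])*3.5))
E
python3 go.py "0.4645 0.3965 0.018 183"
```

```text
[[317. 278.]
 [477. 231.]
 [652. 143.]]
now [0.4642 0.3984 0.1214] phi -176.9 t 1.5 open 0.996 ff 0.0 F [ 0.2  0.4 -0.4] q6 -1.08
[0.0002 0.0002 0.0001] [-0.    -0.01   0.517]
```

View pics/s1.png

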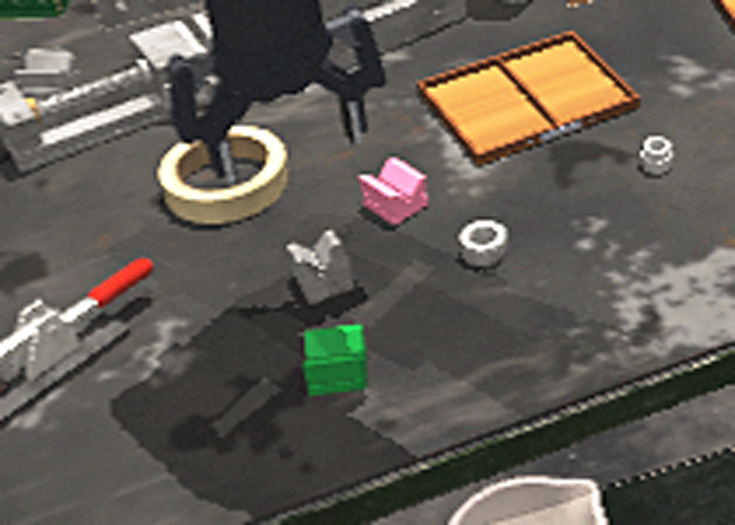

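The scene crop shows the grey V block at about (322,270), with its V facing the robot. The jaws are open behind it in the view, i.e. above it. It agrees with the top view to a few mm, so I'll descend and grip.

>>> send_rows(
  moves="0 0 0 0 -0.007 0.3 1;0 0 0 0 -0.007 0.517 1;0 0 0 0 -0.007 0.517 1;0 0 0 0 -0.007 0.517 -1;0 0 0 0 -0.007 0.517 -1;0 0 0 0 -0.007 0.517 -1;0 0 0 0 -0.007 0.517 -1;0 0 0 0 -0.007 0.517 -1;0 0 0 0 -0.007 0.517 -1",
  newtons=40,
)

```text
time: 2.62
eef_pos: [0.4664, 0.3959, 0.0193]
tcp_rot: [-0.025, 1.0, 0.001, 0.002]
contact_force: [-1.7, 0.3, 6.9]
opening: 0.399
finger_force: 42.3
```

```bash
python3 go.py "0.4645 0.3965 0.14 183"
```

```text
now [0.4664 0.3959 0.0193] phi -177.1 t 2.62 open 0.399 ff 42.3 F [-1.7  0.3  6.9] q6 -1.08
[ 0.0003  0.0005 -0.0002] [ 0.007  0.005 -0.604]
```

```bash
python3 go.py "0.47 0.3965 0.12 183" "0.5 0.2 0.12 130"
```

```text
now [0.4664 0.3959 0.0193] phi -177.1 t 2.62 open 0.399 ff 42.3 F [-1.7  0.3  6.9] q6 -1.08
[ 0.0003  0.0005 -0.0002] [-0.02   0.003 -0.504]
[0.0005 0.0004 0.147 ] [-0.12  -0.986 -0.505]
```

>>> send_rows(
  moves="0 0 0 0 0 -0.15 -1;0 0 0 -0.02 0 -0.505 -1;0 0 0 -0.02 0 -0.505 -1;0 0 0.147 -0.12 -0.986 -0.505 -1;0 0 0.147 -0.12 -0.986 -0.505 -1;0 0 0.147 -0.12 -0.986 -0.505 -1;0 0 0.147 -0.12 -0.986 -0.505 -1;0 0 0.147 -0.12 -0.986 -0.505 -1;0 0 0.147 -0.12 -0.986 -0.505 -1",
)

```text
time: 3.75
eef_pos: [0.4979, 0.1986, 0.1164]
tcp_rot: [0.422, 0.907, -0.001, -0.001]
contact_force: [0.6, 0.9, -2.4]
opening: 0.399
finger_force: 41.5
```

```bash
python3 go.py "0.56 0.0 0.12 95" "0.58 -0.03 0.12 84"
```

```text
now [0.4979 0.1986 0.1164] phi 130.1 t 3.75 open 0.399 ff 41.5 F [ 0.6  0.9 -2.4] q6 -0.51
[-0.0004 -0.0001  0.0974] [-0.96  -0.402 -0.018]
[-4.000e-04 -1.000e-04  1.279e-01] [-1.139 -0.422 -0.018]
```

>>> send_rows(
  moves="0 0 0.128 -0.96 -0.402 -0.018 -1;0 0 0.128 -0.96 -0.402 -0.018 -1;0 0 0.128 -0.96 -0.402 -0.018 -1;0 0 0.128 -0.96 -0.402 -0.018 -1;0 0 0.128 -0.96 -0.402 -0.018 -1;0 0 0.128 -0.96 -0.402 -0.018 -1",
)

```text
time: 4.5
eef_pos: [0.5601, 0.0005, 0.1205]
tcp_rot: [0.743, 0.67, -0.0, -0.001]
contact_force: [0.2, 0.6, -2.6]
opening: 0.404
finger_force: 41.6
```

```bash
python3 go.py "0.59 -0.19 0.12 84"
```

```text
now [5.601e-01 5.000e-04 1.205e-01] phi 84.1 t 4.5 open 0.404 ff 41.6 F [ 0.2  0.6 -2.6] q6 -0.08
[-0.0003 -0.      0.0002] [-0.932  0.247  0.002]
```

>>> send_rows(
  moves="0 0 0 -0.932 0.247 0 -1;0 0 0 -0.932 0.247 0 -1;0 0 0 -0.932 0.247 0 -1;0 0 0 -0.932 0.247 0 -1;0 0 0 -0.932 0.247 0 -1",
)

```text
time: 5.12
eef_pos: [0.5896, -0.1896, 0.1206]
tcp_rot: [0.743, 0.669, -0.0, -0.001]
contact_force: [-0.3, 0.8, -2.1]
opening: 0.399
finger_force: 41.6
```

```bash
python3 go.py "0.6066 -0.2499 0.05 84"  "0.6066 -0.2499 0.0245 84" "0.6066 -0.2499 0.12 84"
```

```text
now [ 0.5896 -0.1896  0.1206] phi 84.0 t 5.12 open 0.399 ff 41.6 F [-0.3  0.8 -2.1] q6 -0.37
[-0.0002 -0.0002 -0.    ] [-0.292  0.117  0.352]
[-0.0002 -0.0002 -0.    ] [-0.292  0.117  0.48 ]
[-0.0002 -0.0002 -0.    ] [-0.291  0.116  0.002]
```

>>> send_rows(
  moves="0 0 0 -0.292 0.117 0 -1;0 0 0 -0.292 0.117 0.2 -1;0 0 0 -0.292 0.117 0.35 -1;0 0 0 -0.292 0.117 0.42 -1;0 0 0 -0.292 0.117 0.48 -1;0 0 0 -0.292 0.117 0.48 -1;0 0 0 -0.292 0.117 0.48 -1",
)

```text
time: 6.0
eef_pos: [0.6081, -0.2509, 0.0267]
tcp_rot: [0.743, 0.669, 0.0, 0.001]
contact_force: [1.0, -0.4, -2.2]
opening: 0.401
finger_force: 41.5
```

```bash
python3 go.py "0.6066 -0.2499 0.12 84"
```

```text
now [ 0.6081 -0.2509  0.0267] phi 83.9 t 6.0 open 0.401 ff 41.5 F [ 1.  -0.4 -2.2] q6 -0.44
[ 0.0003  0.0002 -0.0002] [ 0.004 -0.007 -0.466]
```

>>> send_rows(
  moves="0 0 0 0 0 0.01 -1;0 0 0 0 0 0.015 -1;0 0 0 0 0 0.015 -1",
)

```text
time: 6.38
eef_pos: [0.6076, -0.251, 0.0233]
tcp_rot: [0.744, 0.669, 0.0, 0.001]
contact_force: [-0.4, 0.7, 1.9]
opening: 0.4
finger_force: 42.0
```

>>> send_rows(
  moves="0 0 0 0 0 0 0.3;0 0 0 0 0 0 0.3;0 0 0 0 0 0 0.3;0 0 0 0 0 -0.25 0.3;0 0 0 0 0 -0.485 0.3;0 0 0 0 0 -0.485 0.3",
)

```text
time: 7.12
eef_pos: [0.6102, -0.2524, 0.1253]
tcp_rot: [0.744, 0.669, 0.002, 0.005]
contact_force: [-0.0, -0.4, 0.3]
opening: 0.655
finger_force: 0.0
```

```bash
python3 - <<'E'
from h import *
c=look("scene")
cv2.imwrite("pics/s2.png",cv2.resize(c["image"][150:260,170:380,::-1],None,fx=3.5,fy=3.5,interpolation=cv2.INTER_CUBIC))
E
python3 go.py "0.4656 -0.3937 0.12 0" "0.4656 -0.3937 0.018 0"
```

```text
now [ 0.6085 -0.2515  0.1222] phi 83.9 t 7.17 open 0.65 ff 0.0 F [ 0.5 -0.4 -0.9] q6 -0.44
[ 0.0009 -0.0003  0.2331] [-0.783 -0.635  0.01 ]
[ 0.0009 -0.0003  0.2331] [-0.782 -0.638  0.52 ]
```

View pics/s2.png

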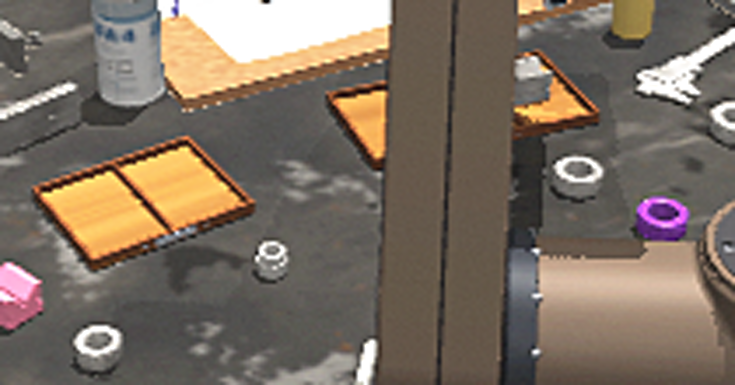

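The V block sits in the right compartment of the three-tray, at about (535,80) in this crop. The large ring is next.

>>> send_rows(
  moves="0 0 0.233 -0.783 -0.636 0.01 1;0 0 0.233 -0.783 -0.636 0.01 1;0 0 0.233 -0.783 -0.636 0.01 1;0 0 0.233 -0.783 -0.636 0.01 1;0 0 0.233 -0.783 -0.636 0.01 1;0 0 0.233 -0.783 -0.636 0.01 1;0 0 0.233 -0.783 -0.636 0.01 1;0 0 0.233 -0.783 -0.636 0.01 1;0 0 0.233 -0.783 -0.636 0.01 1;0 0 0.233 -0.783 -0.636 0.01 1",
)

```text
time: 8.43
eef_pos: [0.4636, -0.3924, 0.1161]
tcp_rot: [1.0, 0.001, -0.001, -0.001]
contact_force: [0.3, 0.3, 1.0]
opening: 0.997
finger_force: 0.0
```

```bash
python3 - <<'E'
from h import *
c=look("scene")
cv2.imwrite("pics/s3.png",cv2.resize(c["image"][130:250,300:500,::-1],None,fx=3.5,fy=3.5,interpolation=cv2.INTER_CUBIC))
E
python3 go.py "0.4656 -0.3937 0.016 0"
```

```text
now [ 0.4637 -0.3925  0.1164] phi 0.1 t 8.47 open 1.0 ff 0.0 F [ 0.6  0.  -0.2] q6 0.7
[-0.0002  0.0002  0.0004] [0.01  0.007 0.502]
```

View pics/s3.png

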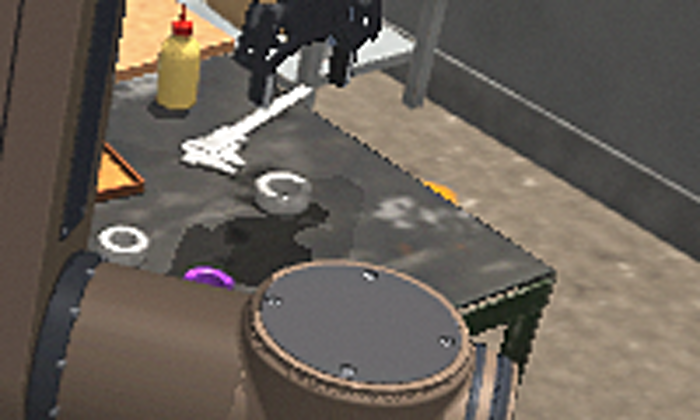

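The jaws are above the large ring at about (283,190), with room on both sides. Descending.

>>> send_rows(
  moves="0 0 0 0.01 -0.006 0.28 1;0 0 0 0.01 -0.006 0.5 1;0 0 0 0.01 -0.006 0.5 1;0 0 0 0.01 -0.006 0.5 -1;0 0 0 0.01 -0.006 0.5 -1;0 0 0 0.01 -0.006 0.5 -1;0 0 0 0.01 -0.006 0.5 -1;0 0 0 0.01 -0.006 0.5 -1",
)

```text
time: 9.48
eef_pos: [0.4676, -0.3933, 0.0207]
tcp_rot: [1.0, 0.0, 0.002, 0.002]
contact_force: [-0.2, 0.6, 6.2]
opening: 0.566
finger_force: 41.5
```

```bash
python3 go.py "0.4656 -0.3937 0.14 0" "0.5 -0.24 0.14 60"
```

```text
now [ 0.4676 -0.3933  0.0207] phi 0.0 t 9.47 open 0.566 ff 41.5 F [-0.2  0.6  6.2] q6 0.7
[ 0.0006 -0.0005  0.0001] [-0.008  0.004 -0.597]
[ 0.0008 -0.0002 -0.1665] [ 0.165 -0.764 -0.599]
```

>>> send_rows(
  moves="0 0 0 0 0 -0.2 -1;0 0 0 0 0 -0.5 -1;0 0 0 0 0 -0.6 -1;0 0 -0.167 0.165 -0.764 -0.6 -1;0 0 -0.167 0.165 -0.764 -0.6 -1;0 0 -0.167 0.165 -0.764 -0.6 -1;0 0 -0.167 0.165 -0.764 -0.6 -1;0 0 -0.167 0.165 -0.764 -0.6 -1;0 0 -0.167 0.165 -0.764 -0.6 -1;0 0 -0.167 0.165 -0.764 -0.6 -1",
)

```text
time: 10.72
eef_pos: [0.4983, -0.2384, 0.1364]
tcp_rot: [0.866, 0.501, -0.0, -0.001]
contact_force: [0.5, 0.0, -2.0]
opening: 0.563
finger_force: 42.7
```

```bash
python3 go.py "0.55 -0.09 0.14 94.8"
```

```text
now [ 0.4983 -0.2384  0.1364] phi 60.1 t 10.72 open 0.563 ff 42.7 F [ 0.5  0.  -2. ] q6 -0.11
[-0.0003 -0.0001 -0.0964] [ 0.772 -0.146 -0.018]
```

>>> send_rows(
  moves="0 0 -0.096 0.772 -0.146 -0.018 -1;0 0 -0.096 0.772 -0.146 -0.018 -1;0 0 -0.096 0.772 -0.146 -0.018 -1;0 0 -0.096 0.772 -0.146 -0.018 -1;0 0 -0.096 0.772 -0.146 -0.018 -1",
)

```text
time: 11.35
eef_pos: [0.5501, -0.0898, 0.1404]
tcp_rot: [0.678, 0.735, -0.0, -0.0]
contact_force: [-0.4, -0.0, -2.1]
opening: 0.56
finger_force: 42.7
```

```bash
python3 go.py "0.61 0.10 0.14 94.8"
```

```text
now [ 0.5501 -0.0898  0.1404] phi 94.7 t 11.35 open 0.56 ff 42.7 F [-0.4 -0.  -2.1] q6 -0.42
[-0.0001 -0.     -0.0004] [0.922 0.375 0.002]
```

>>> send_rows(
  moves="0 0 0 0.922 0.375 0 -1;0 0 0 0.922 0.375 0 -1;0 0 0 0.922 0.375 0 -1;0 0 0 0.922 0.375 0 -1;0 0 0 0.922 0.375 0 -1",
)

```text
time: 11.98
eef_pos: [0.6098, 0.0995, 0.1404]
tcp_rot: [0.677, 0.736, -0.001, -0.0]
contact_force: [0.2, 0.6, -2.6]
opening: 0.562
finger_force: 42.7
```

```bash
python3 go.py "0.6104 0.2036 0.0265 94.8"
```

```text
now [0.6098 0.0995 0.1404] phi 94.7 t 11.97 open 0.562 ff 42.7 F [ 0.2  0.6 -2.6] q6 -0.08
[-0.0002  0.0001 -0.0002] [0.519 0.046 0.569]
```

>>> send_rows(
  moves="0 0 0 0.519 0.046 0 -1;0 0 0 0.519 0.046 0.2 -1;0 0 0 0.519 0.046 0.4 -1;0 0 0 0.519 0.046 0.4 -1",
)

```text
time: 12.48
eef_pos: [0.6071, 0.2015, 0.0564]
tcp_rot: [0.678, 0.735, -0.004, -0.003]
contact_force: [0.2, -0.5, -2.4]
opening: 0.566
finger_force: 42.7
```

```bash
python3 - <<'E'
from h import *
c=look("scene")
cv2.imwrite("pics/s4.png",cv2.resize(c["image"][130:270,130:310,::-1],None,fx=4,fy=4,interpolation=cv2.INTER_CUBIC))
E
python3 go.py "0.6104 0.2036 0.0265 94.8"
```

```text
now [0.6094 0.2017 0.0592] phi 94.6 t 12.53 open 0.562 ff 42.7 F [ 0.2 -0.5 -2.3] q6 0.08
[-0.0007  0.0001 -0.0006] [0.009 0.007 0.164]
```

View pics/s4.png

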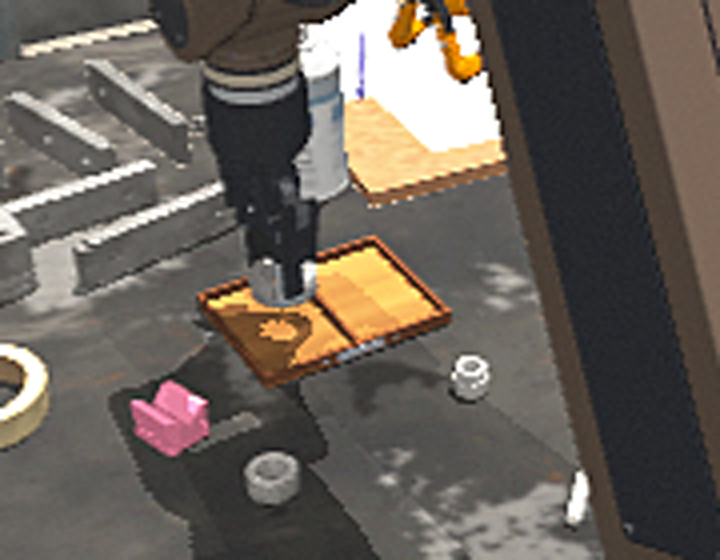

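The ring hangs level over the left compartment of the two-tray, at about (285,285). Lowering it now.

>>> send_rows(
  moves="0 0 0 0.009 0.007 0.1 -1;0 0 0 0.009 0.007 0.16 -1;0 0 0 0.009 0.007 0.17 -1;0 0 0 0.009 0.007 0.17 -1",
)

```text
time: 13.02
eef_pos: [0.612, 0.2056, 0.027]
tcp_rot: [0.677, 0.736, 0.0, 0.0]
contact_force: [-0.7, 0.5, -2.5]
opening: 0.563
finger_force: 42.7
```

>>> send_rows(
  moves="0 0 0 0 0 0.012 -1;0 0 0 0 0 0.017 -1;0 0 0 0 0 0.017 -1",
)

```text
time: 13.4
eef_pos: [0.6125, 0.2058, 0.0247]
tcp_rot: [0.677, 0.736, 0.0, 0.0]
contact_force: [-2.6, -1.4, 4.0]
opening: 0.564
finger_force: 43.4
```

Contact. I'll release, lift and go to the small ring.

>>> send_rows(
  moves="0 0 0 0 0 0 0.6;0 0 0 0 0 0 0.6;0 0 0 0 0 0 0.6;0 0 0 0 0 -0.25 0.6;0 0 0 0 0 -0.475 0.6;0 0 0 0 0 -0.475 0.6",
)

```text
time: 14.15
eef_pos: [0.6153, 0.2063, 0.1241]
tcp_rot: [0.677, 0.736, 0.004, 0.003]
contact_force: [1.1, 0.9, -0.4]
opening: 0.802
finger_force: 0.0
```

```bash
python3 go.py "0.441 0.2725 0.10 94.8" "0.441 0.2725 0.0155 94.8"
```

```text
now [0.6153 0.2063 0.1241] phi 94.7 t 14.15 open 0.802 ff 0.0 F [ 1.1  0.9 -0.4] q6 0.08
[ 0.0016 -0.0001 -0.0002] [ 0.402 -0.842  0.112]
[ 0.0016 -0.0001 -0.0002] [ 0.401 -0.847  0.535]
```

>>> send_rows(
  moves="0 0 0 0.402 -0.842 0.112 1;0 0 0 0.402 -0.842 0.112 1;0 0 0 0.402 -0.842 0.112 1;0 0 0 0.402 -0.842 0.112 1;0 0 0 0.402 -0.842 0.112 1",
)

```text
time: 14.78
eef_pos: [0.4377, 0.272, 0.0958]
tcp_rot: [0.677, 0.736, 0.0, 0.0]
contact_force: [-0.1, -0.0, 0.8]
opening: 1.001
finger_force: 0.0
```

```bash
python3 go.py "0.441 0.2715 0.0165 94.8"
python3 - <<'E'
from h import *
c=look("scene")
cv2.imwrite("pics/s5.png",cv2.resize(c["image"][130:270,130:310,::-1],None,fx=4,fy=4,interpolation=cv2.INTER_CUBIC))
E
```

```text
now [0.4377 0.272  0.0958] phi 94.8 t 14.78 open 1.001 ff 0.0 F [-0.1 -0.   0.8] q6 0.28
[ 0.0001  0.     -0.0001] [-0.004  0.016  0.397]
```

View pics/s5.png

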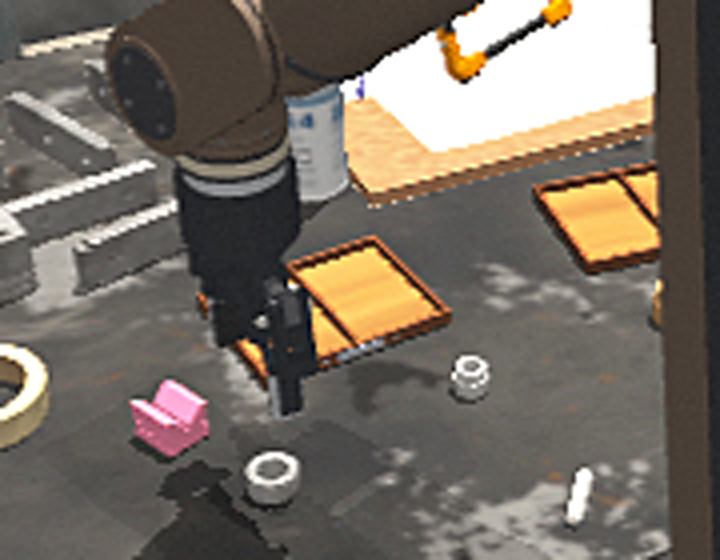

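The small ring is at about (272,478). The hover agrees with the measurements, so I'll descend and grip.

>>> send_rows(
  moves="0 0 0 -0.004 0.016 0.25 1;0 0 0 -0.004 0.016 0.397 1;0 0 0 -0.004 0.016 0.397 1;0 0 0 -0.004 0.016 0.397 -1;0 0 0 -0.004 0.016 0.397 -1;0 0 0 -0.004 0.016 0.397 -1;0 0 0 -0.004 0.016 0.397 -1;0 0 0 -0.004 0.016 0.397 -1;0 0 0 -0.004 0.016 0.397 -1",
)

```text
time: 15.95
eef_pos: [0.4416, 0.2717, 0.0184]
tcp_rot: [0.677, 0.736, 0.001, 0.0]
contact_force: [-1.2, -0.7, 5.7]
opening: 0.396
finger_force: 39.7
```

```bash
python3 go.py "0.48 0.09 0.14 84"
```

```text
now [0.4416 0.2717 0.0184] phi 94.7 t 15.95 open 0.396 ff 39.7 F [-1.2 -0.7  5.7] q6 0.27
[ 0.0003 -0.0001  0.0298] [-0.921  0.118 -0.608]
```

>>> send_rows(
  moves="0 0 0 0 0 -0.2 -1;0 0 0 0 0 -0.5 -1;0 0 0 0 0 -0.608 -1;0 0 0.03 -0.921 0.118 -0.608 -1;0 0 0.03 -0.921 0.118 -0.608 -1;0 0 0.03 -0.921 0.118 -0.608 -1;0 0 0.03 -0.921 0.118 -0.608 -1;0 0 0.03 -0.921 0.118 -0.608 -1",
)

```text
time: 16.95
eef_pos: [0.4791, 0.0897, 0.1382]
tcp_rot: [0.744, 0.668, 0.0, -0.0]
contact_force: [0.4, 0.2, -1.7]
opening: 0.396
finger_force: 40.8
```

```bash
python3 go.py "0.58 -0.1 0.14 84"
```

```text
now [0.4791 0.0897 0.1382] phi 83.9 t 16.95 open 0.396 ff 40.8 F [ 0.4  0.2 -1.7] q6 0.08
[-0.     -0.0001 -0.0004] [-0.889  0.603 -0.009]
```

>>> send_rows(
  moves="0 0 0 -0.889 0.603 -0.009 -1;0 0 0 -0.889 0.603 -0.009 -1;0 0 0 -0.889 0.603 -0.009 -1;0 0 0 -0.889 0.603 -0.009 -1;0 0 0 -0.889 0.603 -0.009 -1;0 0 0 -0.889 0.603 -0.009 -1",
)

```text
time: 17.7
eef_pos: [0.5799, -0.0978, 0.1395]
tcp_rot: [0.743, 0.669, -0.0, -0.001]
contact_force: [-0.3, -0.8, -1.7]
opening: 0.395
finger_force: 40.8
```

```bash
python3 go.py "0.6152 -0.1724 0.0230 84"
```

```text
now [ 0.5799 -0.0978  0.1395] phi 84.0 t 17.7 open 0.395 ff 40.8 F [-0.3 -0.8 -1.7] q6 -0.24
[-0.0003 -0.0001  0.0001] [-0.353  0.215  0.582]
```

>>> send_rows(
  moves="0 0 0 -0.353 0.215 0 -1;0 0 0 -0.353 0.215 0.1 -1;0 0 0 -0.353 0.215 0.35 -1;0 0 0 -0.353 0.215 0.5 -1;0 0 0 -0.353 0.215 0.56 -1;0 0 0 -0.353 0.215 0.582 -1;0 0 0 -0.353 0.215 0.592 -1;0 0 0 -0.353 0.215 0.592 -1",
)

```text
time: 18.7
eef_pos: [0.6167, -0.1748, 0.0232]
tcp_rot: [0.744, 0.669, 0.001, 0.001]
contact_force: [0.1, -0.5, -1.4]
opening: 0.394
finger_force: 40.8
```

>>> send_rows(
  moves="0 0 0 0 0 0.01 -1;0 0 0 0 0 0.01 -1;0 0 0 0 0 0.01 -1",
)

```text
time: 19.08
eef_pos: [0.6168, -0.175, 0.0224]
tcp_rot: [0.744, 0.669, 0.0, 0.001]
contact_force: [-3.3, 1.1, 5.8]
opening: 0.393
finger_force: 41.5
```

>>> send_rows(
  moves="0 0 0 0 0 0 0.3;0 0 0 0 0 0 0.3;0 0 0 0 0 0 0.3;0 0 0 0 0 -0.25 0.3;0 0 0 0 0 -0.4 0.3;0 0 0 0 0 -0.4 0.3;0 0 0 0 0 -0.4 0.3",
)

```text
time: 19.95
eef_pos: [0.615, -0.1743, 0.0985]
tcp_rot: [0.744, 0.669, -0.0, -0.001]
contact_force: [0.5, 0.0, -0.3]
opening: 0.648
finger_force: 0.0
```

```bash
python3 go.py "0.4857 -0.0798 0.10 84" "0.4857 -0.0798 0.016 84"
```

```text
now [ 0.615  -0.1743  0.0985] phi 83.9 t 19.95 open 0.648 ff 0.0 F [ 0.5  0.  -0.3] q6 -0.33
[-0.0003 -0.0001 -0.0002] [ 0.401 -0.693 -0.006]
[-0.0003 -0.0001 -0.0002] [ 0.401 -0.692  0.414]
```

>>> send_rows(
  moves="0 0 0 0.401 -0.692 0 0.6;0 0 0 0.401 -0.692 0 0.6;0 0 0 0.401 -0.692 0 0.6;0 0 0 0.401 -0.692 0 0.6;0 0 0 0.401 -0.692 0 0.6",
)

```text
time: 20.58
eef_pos: [0.4869, -0.0804, 0.0992]
tcp_rot: [0.744, 0.669, -0.0, -0.0]
contact_force: [-0.2, -0.5, 0.1]
opening: 0.8
finger_force: 0.0
```

```bash
python3 go.py "0.4857 -0.0798 0.016 84"
python3 - <<'E'
from h import *
c=look("top")
cv2.imwrite("pics/t6.png",cv2.resize(c["image"][145:255,180:360,::-1],None,fx=4,fy=4,interpolation=cv2.INTER_CUBIC))
E
```

```text
now [ 0.4869 -0.0804  0.0992] phi 83.9 t 20.57 open 0.8 ff 0.0 F [-0.2 -0.5  0.1] q6 -0.26
[-0.0001  0.     -0.0002] [ 0.003 -0.006  0.416]
```

View pics/t6.png

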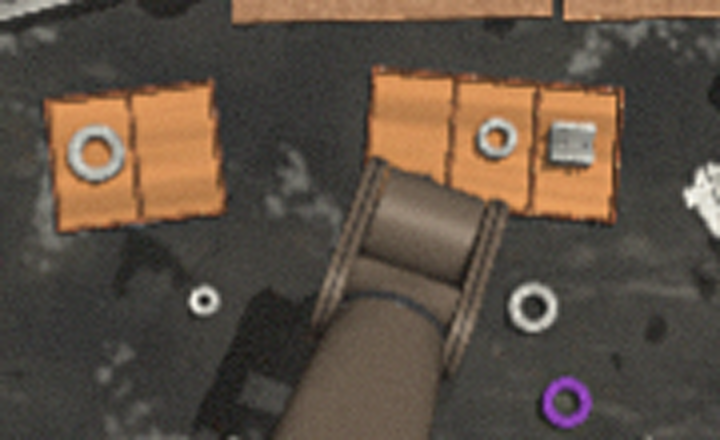

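The large ring is at (97,153), the small ring at (496,137) and the V block at (573,143), each in its own compartment. The bronze bush is next.

>>> send_rows(
  moves="0 0 0 0.003 -0.006 0.25 0.6;0 0 0 0.003 -0.006 0.41 0.6;0 0 0 0.003 -0.006 0.416 0.6;0 0 0 0.003 -0.006 0.416 -1;0 0 0 0.003 -0.006 0.416 -1;0 0 0 0.003 -0.006 0.416 -1;0 0 0 0.003 -0.006 0.416 -1;0 0 0 0.003 -0.006 0.416 -1;0 0 0 0.003 -0.006 0.416 -1",
)

```text
time: 21.75
eef_pos: [0.4872, -0.0802, 0.0185]
tcp_rot: [0.744, 0.669, 0.001, 0.002]
contact_force: [-0.7, -0.8, 5.9]
opening: 0.363
finger_force: 40.4
```

```bash
python3 go.py "0.6238 -0.0949 0.12 84"  "0.6238 -0.0949 0.0225 84"
```

```text
now [ 0.4872 -0.0802  0.0185] phi 83.9 t 21.75 open 0.363 ff 40.4 F [-0.7 -0.8  5.9] q6 -0.26
[ 0.0006  0.0002 -0.0002] [-0.002  0.689 -0.505]
[ 0.0006  0.0002 -0.0002] [-0.001  0.687 -0.017]
```

>>> send_rows(
  moves="0 0 0 0 0 -0.2 -1;0 0 0 0 0 -0.45 -1;0 0 0 0 0.1 -0.505 -1;0 0 0 0 0.688 -0.505 -1;0 0 0 0 0.688 -0.505 -1;0 0 0 0 0.688 -0.505 -1;0 0 0 0 0.688 -0.505 -1;0 0 0 0 0.688 -0.505 -1",
)

```text
time: 22.75
eef_pos: [0.6211, -0.0937, 0.1174]
tcp_rot: [0.744, 0.669, -0.0, -0.0]
contact_force: [-0.2, 0.9, -0.0]
opening: 0.366
finger_force: 40.2
```

```bash
python3 go.py "0.6238 -0.0949 0.0225 84"
```

```text
now [ 0.6211 -0.0937  0.1174] phi 83.9 t 22.75 open 0.366 ff 40.2 F [-0.2  0.9 -0. ] q6 -0.2
[-0.0002 -0.     -0.0002] [-0.005  0.015  0.474]
```

>>> send_rows(
  moves="0 0 0 -0.005 0.015 0.25 -1;0 0 0 -0.005 0.015 0.4 -1;0 0 0 -0.005 0.015 0.46 -1;0 0 0 -0.005 0.015 0.474 -1;0 0 0 -0.005 0.015 0.482 -1;0 0 0 -0.005 0.015 0.482 -1",
)

```text
time: 23.5
eef_pos: [0.6261, -0.0956, 0.0226]
tcp_rot: [0.744, 0.669, 0.001, 0.001]
contact_force: [-0.6, -0.7, -0.1]
opening: 0.36
finger_force: 40.3
```

>>> send_rows(
  moves="0 0 0 0 0 0.007 -1;0 0 0 0 0 0.007 -1;0 0 0 0 0 0.007 -1",
)

```text
time: 23.88
eef_pos: [0.6262, -0.0956, 0.0225]
tcp_rot: [0.744, 0.669, 0.0, 0.001]
contact_force: [-2.2, 1.0, 7.5]
opening: 0.366
finger_force: 41.3
```

>>> send_rows(
  moves="0 0 0 0 0 0 0.3;0 0 0 0 0 0 0.3;0 0 0 0 0 0 0.3;0 0 0 0 0 -0.25 0.3;0 0 0 0 0 -0.4 0.3;0 0 0 0 0 -0.4 0.3;0 0 0 0 0 -0.4 0.3",
)

```text
time: 24.75
eef_pos: [0.6244, -0.0951, 0.0985]
tcp_rot: [0.744, 0.669, -0.0, -0.001]
contact_force: [-0.5, 0.6, -0.0]
opening: 0.646
finger_force: 0.0
```

```bash
python3 go.py "0.476 0.102 0.10 94.8" "0.476 0.102 0.016 94.8"
```

```text
now [ 0.6244 -0.0951  0.0985] phi 83.9 t 24.75 open 0.646 ff 0.0 F [-0.5  0.6 -0. ] q6 -0.21
[-0.0003 -0.0001 -0.0302] [ 0.901 -0.842 -0.006]
[-0.0003 -0.0001 -0.0302] [ 0.901 -0.842  0.414]
```

>>> send_rows(
  moves="0 0 -0.03 0.901 -0.842 0 0.5;0 0 -0.03 0.901 -0.842 0 0.5;0 0 -0.03 0.901 -0.842 0 0.5;0 0 -0.03 0.901 -0.842 0 0.5;0 0 -0.03 0.901 -0.842 0 0.5;0 0 -0.03 0.901 -0.842 0 0.5;0 0 -0.03 0.901 -0.842 0 0.5",
)

```text
time: 25.62
eef_pos: [0.4775, 0.1008, 0.0994]
tcp_rot: [0.678, 0.735, -0.0, -0.0]
contact_force: [0.9, 0.4, -0.4]
opening: 0.749
finger_force: 0.0
```

```bash
python3 go.py "0.476 0.102 0.015 94.8"
python3 - <<'E'
from h import *
c=look("scene")
cv2.imwrite("pics/s7.png",cv2.resize(c["image"][130:270,170:350,::-1],None,fx=4,fy=4,interpolation=cv2.INTER_CUBIC))
E
```

```text
now [0.4775 0.1008 0.0994] phi 94.6 t 25.62 open 0.749 ff 0.0 F [ 0.9  0.4 -0.4] q6 -0.08
[-0.0001  0.     -0.0005] [ 0.006 -0.007  0.422]
```

View pics/s7.png

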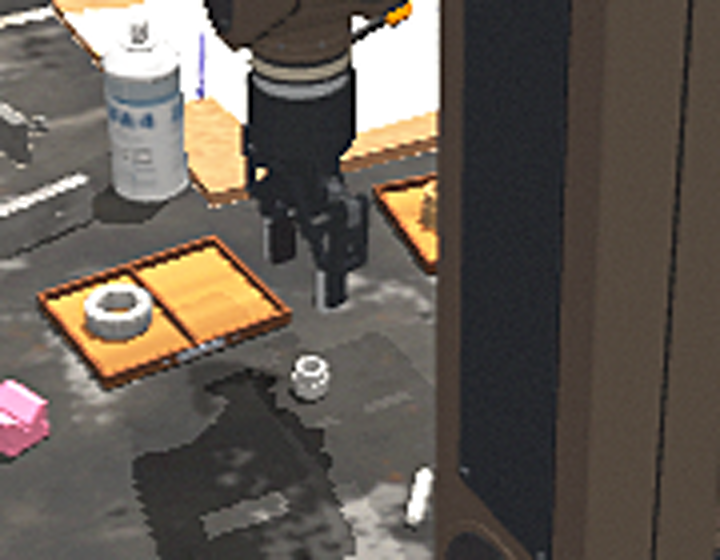

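The large ring lies flat in the left compartment at (118,310), and the small bush is at (310,377) below the jaws. Descending to grip it.

>>> send_rows(
  moves="0 0 0 0.006 -0.007 0.25 0.5;0 0 0 0.006 -0.007 0.41 0.5;0 0 0 0.006 -0.007 0.422 0.5;0 0 0 0.006 -0.007 0.422 -1;0 0 0 0.006 -0.007 0.422 -1;0 0 0 0.006 -0.007 0.422 -1;0 0 0 0.006 -0.007 0.422 -1;0 0 0 0.006 -0.007 0.422 -1;0 0 0 0.006 -0.007 0.422 -1",
)

```text
time: 26.8
eef_pos: [0.4769, 0.1027, 0.0172]
tcp_rot: [0.677, 0.736, 0.001, 0.001]
contact_force: [-1.5, -0.6, 6.0]
opening: 0.279
finger_force: 39.5
```

```bash
python3 go.py "0.6168 0.1258 0.11 94.8"
```

```text
now [0.4769 0.1027 0.0172] phi 94.7 t 26.8 open 0.279 ff 39.5 F [-1.5 -0.6  6. ] q6 -0.08
[ 0.0005  0.0001 -0.0002] [ 0.057  0.708 -0.462]
```

>>> send_rows(
  moves="0 0 0 0 0 -0.2 -1;0 0 0 0 0 -0.42 -1;0 0 0 0 0.1 -0.462 -1;0 0 0 0.057 0.708 -0.462 -1;0 0 0 0.057 0.708 -0.462 -1;0 0 0 0.057 0.708 -0.462 -1;0 0 0 0.057 0.708 -0.462 -1;0 0 0 0.057 0.708 -0.462 -1",
)

```text
time: 27.8
eef_pos: [0.6142, 0.1258, 0.1078]
tcp_rot: [0.677, 0.736, -0.0, -0.0]
contact_force: [0.1, -0.2, -1.0]
opening: 0.277
finger_force: 39.8
```

```bash
python3 go.py "0.6168 0.1258 0.0212 94.8"
```

```text
now [0.6142 0.1258 0.1078] phi 94.7 t 27.8 open 0.277 ff 39.8 F [ 0.1 -0.2 -1. ] q6 -0.04
[-0.0001 -0.     -0.0002] [-0.001  0.013  0.433]
```

>>> send_rows(
  moves="0 0 0 0 0.013 0.25 -1;0 0 0 0 0.013 0.37 -1;0 0 0 0 0.013 0.42 -1;0 0 0 0 0.013 0.433 -1;0 0 0 0 0.013 0.442 -1;0 0 0 0 0.013 0.446 -1;0 0 0 0 0.013 0.446 -1",
)

```text
time: 28.68
eef_pos: [0.619, 0.126, 0.0213]
tcp_rot: [0.677, 0.736, 0.0, 0.001]
contact_force: [-3.6, -0.8, 5.3]
opening: 0.278
finger_force: 40.5
```

Contact. I'll release it, lift and clear the view.

>>> send_rows(
  moves="0 0 0 0 0 0 0.1;0 0 0 0 0 0 0.1;0 0 0 0 0 0 0.1;0 0 0 0 0 -0.25 0.1;0 0 0 0 0 -0.5 0.1;0 0 0 0 0 -0.5 0.1;0 0 0 0.9 -0.5 -0.8 0.1;0 0 0 0.9 -0.5 -0.8 0.1;0 0 0 0.9 -0.5 -0.8 0.1;0 0 0 0.9 -0.5 -0.8 0.1;0 0 0 0.9 -0.5 -0.8 0.1",
)

```text
time: 30.05
eef_pos: [0.5025, 0.2986, 0.1782]
tcp_rot: [0.676, 0.737, -0.0, -0.0]
contact_force: [0.6, -0.4, -0.3]
opening: 0.552
finger_force: 0.0
```

```bash
python3 - <<'E'
from h import *
c=look("top");s=look("scene")["image"]
a=cv2.resize(c["image"][140:262,130:390,::-1],None,fx=2.8,fy=2.8,interpolation=cv2.INTER_CUBIC)
b=cv2.resize(s[120:225,150:410,::-1],None,fx=2.2,fy=2.2,interpolation=cv2.INTER_CUBIC)
o=np.zeros((a.shape[0]+b.shape[0],a.shape[1],3),np.uint8);o[:a.shape[0]]=a;o[a.shape[0]:,:b.shape[1]]=b
print(o.shape);cv2.imwrite("pics/f.png",o)
E
python3 m.py | egrep "ringB|tape|bottle|t2|t3"; python3 go.py
```

```text
(573, 728, 3)
ringB [312.8 221.4] [ 0.4604 -0.2016  0.018 ] 44.0 [11.3 10.6] 45.0
tape [138.7 179.9] [0.6345 0.4444 0.02  ] 53.5 [17.7 26.9] 58.2
bottle [371.5 160.5] [ 0.6755 -0.4239  0.06  ] 37.1 [10.7  9.4] 63.4
t2 [0.6134 0.1647 0.012 ] [[0.669, 0.25], [0.683, 0.092], [0.557, 0.08], [0.544, 0.237]]
t3 [ 0.6152 -0.1724  0.012 ] [[0.565, -0.048], [0.691, -0.062], [0.665, -0.298], [0.54, -0.281]]
now [0.5037 0.2962 0.1773] phi 94.7 t 30.2 open 0.549 ff 0.0 F [-0.1  0.5 -0.3] q6 0.28
```

View pics/f.png

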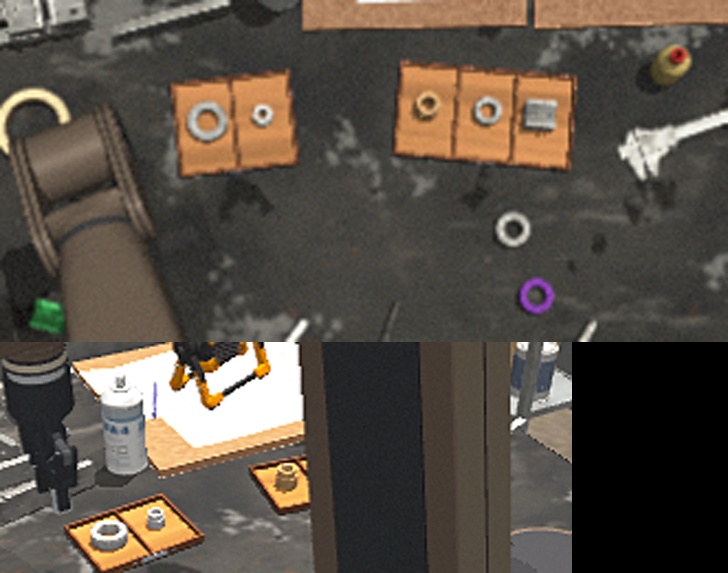

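All five parts stand upright in their compartments. In the top half, the two-tray has (207,121) and (262,114), and the three-tray has (428,103), (487,110) and (541,113). The middle ring and bottle have not moved. The arm only hides part of the tape roll. Handing in.

```bash
python3 -c "
from plant import ctrl; print(ctrl.sign_off())"
```

```text
the job is handed in; nothing more can be done
None
```

Both kits are made up and the job is handed in at about 30 s of the 128 s. The last pictures showed all five parts in their compartments and the middle ring and bottle unmoved; the tape roll was partly hidden by the arm there, but the arm never worked near it. No verdict came back from the hand-in.

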